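# Seat a keyed bushing in its nest

## Task

Take the brass keyed bushing from the rubber mat and seat it upright in the bore of the nest block on the round base: turn and shuffle it gently until its two lugs drop into the groove and it sits fully home with the lug tops flush with the block, then let go. Do not drop it in from above or force it (never over about 60 N on the nest), and leave the nut, the jar and the wrench where they are.

Things in the scene. Friction and masses are not known exactly. Their poses are not given: they have to be found in the camera images.
- bushing_grip (a point): Grip point of the loose upright brass bushing (64 mm tall, 0.2 to 0.33 kg): on its axis, 46 mm above its foot. Above 18 mm it is a barrel, 30 mm along its own x and 26 mm along y, flat faces; grip across y. Fingers reaching over 27 mm below this point would hit the nest when it is home. z up.
- bushing_lugs (a point): Point on the bushing's axis 14 mm above its foot, mid-height of its two lugs (10 to 18 mm above the foot), which stick out along the bushing's own +x and -x to 23 mm from the axis, each 9 mm wide. Between and below them is a round spigot, 30 mm in diameter, 0 to 18 mm, the foot chamfered 3 mm. Axes are the bushing's own.
- fixture: Fixed round steel base, 132 mm in diameter, 20 mm high, small tab towards its own -x; origin at the centre of its underside on the bench, z up. An aluminium nest block, 76 x 76 x 32 mm, is clamped on top by hand: its centre is up to 2.5 mm off the base's axis in the base's x and in y, and it is turned up to 0.5 rad either way; neither is measured. It does not move.
- fixture_top (a point): Point on the base's axis level with the nest block's flat top, 52 mm above the bench. The bore is at the block's centre: round, 32.5 mm wide, 20 mm deep. A groove 13 mm wide, 8 mm deep runs across the block's top through it, along the base's x give or take 0.5 rad. Lugs on the block's top: grip point 36 mm above this point; lugs along the groove: it drops 8 mm, to 28 mm, and is home.
- mat: Fixed black rubber mat, 260 x 180 x 4 mm, origin at the centre of its underside; the bushing and the nut stand on it.
- nut_center (a point): Centre of a loose plain steel hexagon nut, 45 mm across flats, 20 mm high, lying on the mat. To be left alone.
- jar_center (a point): Centre of a loose white jar with a black lid, 60 mm in diameter, 45 mm high, on the bench beyond the base. To be left alone.
- wrench_grip (a point): A point on the handle of a loose steel wrench, 170 mm long, lying flat on the bench between mat and base. To be left alone.

How it is judged:
By the outcome, as a careful person would: the job done as asked, in the order asked, and still so for the second after the job is handed in, with the robot touching nothing.
It also fails if it takes over 70 s, if anything falls off the work surface, if the arm or the gripper's body presses on something with over 40 N, if the wrist force passes 120 N, or if a joint passes its speed limit or range.

## Robot

A 6-joint arm with a two-finger parallel gripper is mounted at the origin on the work surface. World frame = base frame: x ahead of the robot, y to its left, z up, the work surface at z = 0. Lengths are in m, angles in degrees, forces in N, time in s.
With the tool pointing down it reaches from about 0.35 to 0.875 m from the base axis. Payload 4.2 kg.
Tool frame: the origin (TCP) lies midway between the tips of the shut fingers; the grasp point (between the pads) lies 19 mm behind it (hold_point_z is the z of the grasp point in the tool frame, in m); z points along the fingers, y is the direction in which the jaws open and shut (so a half turn about z gives the same grasp; the last joint's range is limited). The gripper opens to 87 mm and grips with 3 to 60 N. Pads are 19 mm wide; open, the fingers measure 117 mm over their backs; the gripper's body (75 mm by 190 mm) begins 51 mm behind the grasp point.
Start: joints at [-58.522, 22.042, 0.453, 0, -68.411, -14.817], TCP at [0.179, -0.599, 0.186] pointing down, gripper open.
Joint ranges: [-179.83, 179.83], [-69.29, 118.12], [-61.27, 80.66], [-181.25, 117.63], [-171.15, -9.14], [-177.46, 177.46]. Speed limits (degrees/s): [159.86, 159.86, 180, 180, 180, 180].

## Interface

Orientations are given as a 3x3 rotation matrix whose columns are the frame's x, y, z axes.
In Python, from station import * gives the robot as it stands. The module is installed in compiled form; this text tells all that it offers.
- The arm moves only by the tool jog_arm, never from a script. Its argument "moves" is a list of rows, each a list of 7 numbers: the closure, from -1 (fully open) to 1 (shut), then the shift along the tool's x, y, z in m, then the turn, a rotation vector about the tool's x, y, z in rad. In form: [[gripper, x, y, z, wx, wy, wz], ...]. A call has exactly 10 rows; each row is the pose to reach, as a shift and turn from the pose commanded when the call began, along the tool's axes at that moment; what a row does not reach only later rows make up. A row lasts 1/12 s, in which the tool goes at most 41.7 mm and 7.16 degrees, less where a joint would pass 70% of its speed; a pose out of reach is approached as far as the arm can. A call with a gripper value outside its range is refused whole. The fingers move at their own pace and stop on an object; the grip force is fixed at half the most. Time passes only in rows, so rows that repeat a pose let the fingers close, or fill a call up. It gives the time, the measured TCP pose, the force and the opening at its end, in the units of the state.
- sense(): the state, without advancing time (a new reading comes with each control period).
- capture(name): name is "scene" or "side" or "wrist"; returns a dict with "frame" (400x640x3 uint8, red, green, blue), "fov_y" (degrees; the focal length in pixels is half the picture's height over the tangent of half this angle, whatever the lens; pixels are square), "cx", "cy" (the principal point, pixels), "k1" (the pictures are not rectified: a ray, as slopes to the right and down, at radius r is drawn at 1 + k1 r^2 times it, then the intrinsics apply), "world_from_camera" (4x4, takes a point from camera to world coordinates). Camera axes: x right, y down, z forward; pixel columns grow to the right and rows downward; lengths in m; the calibration is good to about 2 mm. A picture is of the moment at which its call begins. There is no depth.
- finish_job(): hands the job in, once; it reports no verdict.
The state is a dict: "time_s": time; "joints": joint angles; "joint_velocities": joint speeds; "effort": joint torques, N m; "tcp_pos": TCP position; "ee_rot": TCP orientation; "wrist_force": force on the tool from outside, world axes, zero at the start; "moment": the same for the moment, N m; "gripper_width": opening from 0.0 (shut) to 1.0 (fully open).
Only numpy, scipy, OpenCV 4.12 (cv2) and the standard library are available. Lean on these libraries where they do the work, as an engineer would, in place of code of your own. Each camera call takes 0.05 s, during which the arm holds its last target.

## Working session

There is one attempt and no reset: what is moved stays moved. The work goes in short steps, Python scripts to look and compute and a tool call to move; the robot and the scene stay as the last step left them, time stands still between calls to the robot, and variables do not carry over. Pictures are saved under pics/ and viewed, and the job is handed in when it is done.

Besides the shell and the picture viewer there is one more tool, called after "Emit:" by a JSON object that holds its "method" and its "body", one argument or row to a line. jog_arm: Moves the arm, as the interface text tells. Its arguments: {"type":"object","properties":{"moves":{"type":"array"}},"required":["moves"]}

```bash
mkdir -p pics; cat > h.py <<'E'
from station import *
import numpy as np, cv2
def snap(name,fn):
    c=capture(name); cv2.imwrite('pics/'+fn+'.png',cv2.cvtColor(c['frame'],cv2.COLOR_RGB2BGR))
    np.save('pics/'+fn+'.npy',c,allow_pickle=True); return c
def load(fn): return np.load('pics/'+fn+'.npy',allow_pickle=True).item()
def ray(c,u,v):
    f=200/np.tan(np.radians(c['fov_y']/2)); 
    K=np.array([[f,0,c['cx']],[0,f,c['cy']],[0,0,1.]])
    p=cv2.undistortPoints(np.array([[[u,v]]],float),K,np.array([c['k1'],0,0,0.]))[0,0]
    T=np.array(c['world_from_camera']); d=T[:3,:3]@np.array([p[0],p[1],1]); return T[:3,3],d/np.linalg.norm(d)
def onz(c,u,v,z):
    o,d=ray(c,u,v); return o+d*(z-o[2])/d[2]
def tri(r1,r2):
    o1,d1=r1;o2,d2=r2
    A=np.array([d1,-d2]).T; s=np.linalg.lstsq(A,o2-o1,rcond=None)[0]
    a=o1+s[0]*d1;b=o2+s[1]*d2; return (a+b)/2,np.linalg.norm(a-b)
def proj(c,P):
    T=np.array(c['world_from_camera']); q=T[:3,:3].T@(np.array(P)-T[:3,3]); x,y=q[:2]/q[2]
    f=200/np.tan(np.radians(c['fov_y']/2)); k=1+c['k1']*(x*x+y*y); return np.array([f*x*k+c['cx'],f*y*k+c['cy']])
E
python3 - <<'E'
from h import *
np.set_printoptions(precision=4,suppress=True)
for n in("scene","side","wrist"):
    c=snap(n,n+'0'); print(n,c['fov_y'],c['cx'],c['cy'],c['k1']);print(np.array(c['world_from_camera']))
print(sense())
E
```

```text
scene 54.55253215715767 316.63560283506456 198.2963597015182 -0.012972175348945979
[[-0.8806  0.338  -0.3322  0.7975]
 [ 0.4739  0.6309 -0.6143  0.4395]
 [ 0.002  -0.6984 -0.7158  0.583 ]
 [ 0.      0.      0.      1.    ]]
side 51.016005542040176 324.21459220041777 198.75299341787272 -0.10981929024955935
[[-0.6828 -0.5642  0.4641  0.1181]
 [-0.7303  0.5114 -0.4528  0.4555]
 [ 0.0181 -0.6482 -0.7613  0.7795]
 [ 0.      0.      0.      1.    ]]
wrist 58.72890412143197 313.6458790478656 206.57230513741993 -0.05525212842367727
[[-0.2868  0.9149  0.2841  0.101 ]
 [ 0.958   0.2734  0.0867 -0.6223]
 [ 0.0016  0.297  -0.9549  0.3846]
 [ 0.      0.      0.      1.    ]]
{'time_s': 0.15, 'joints': array([-58.5224,  22.0818,   0.3989,  -0.0177, -68.4099, -14.8179]), 'joint_velocities': array([-0.0161, -0.1148,  0.2539,  0.0716, -0.0166,  0.013 ]), 'effort': array([ -0.0021, -39.1051,  18.7585,   4.2224,   0.0123,  -0.0002]), 'tcp_pos': array([ 0.1791, -0.5983,  0.1854]), 'ee_rot': array([[-0.9581, -0.2866, -0.0006],
       [-0.2866,  0.9581,  0.0015],
       [ 0.0001,  0.0016, -1.    ]]), 'wrist_force': array([-0.3777,  0.0643, -0.5974]), 'moment': array([-0.0155, -0.0046,  0.0055]), 'gripper_width': 1.0010944544104967}
```

View pics/scene0.png

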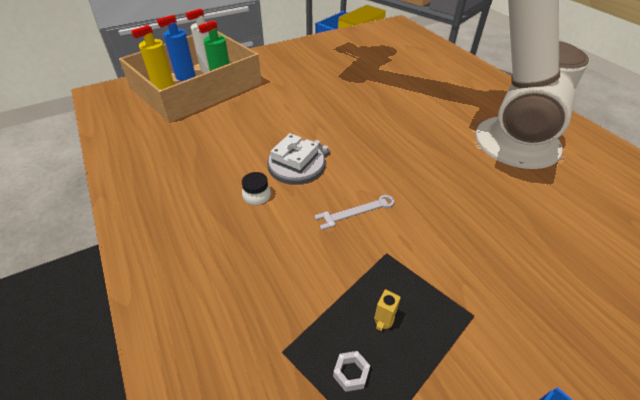

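View pics/side0.png

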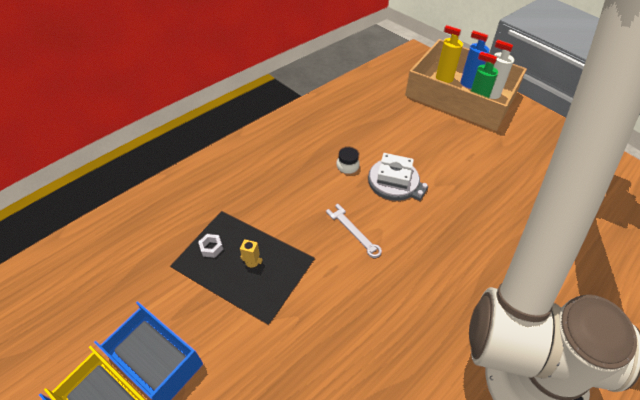

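View pics/wrist0.png

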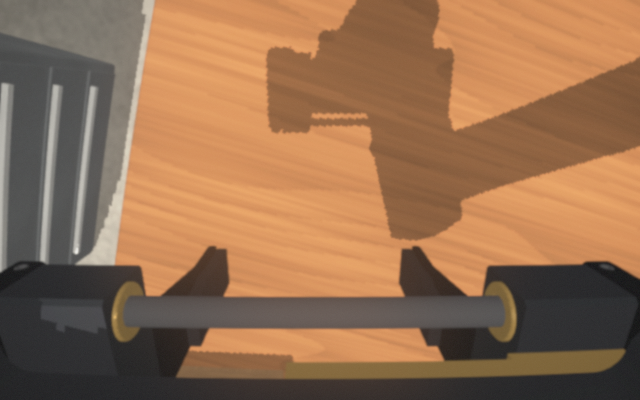

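Scene view: bushing top at about (389,300), nut (351,371), nest (295,150), jar (256,188), wrench (355,212). Side view: bushing top (251,245), nest (396,168). The wrist sees only bare bench. Next I'll zoom in and triangulate.

```bash
python3 - <<'E'
from h import *
np.set_printoptions(precision=4,suppress=True)
s=load('scene0');d=load('side0')
def crop(c,x,y,w,h,k): return cv2.resize(cv2.cvtColor(c['frame'][y:y+h,x:x+w],cv2.COLOR_RGB2BGR),None,fx=k,fy=k,interpolation=cv2.INTER_CUBIC)
a=crop(s,350,270,75,75,5);b=crop(d,215,220,75,75,5);e=crop(s,260,120,75,75,5);f=crop(d,360,140,75,75,5)
cv2.imwrite('pics/z0.png',np.vstack([np.hstack([a,b]),np.hstack([e,f])])[:,:])
for n,p,q in [('bush',(389,300),(251,245)),('nut',(351,371),(210,245)),('jarlid',(255,182),(348,155)),('nest',(295,150),(396,168))]:
    print(n,*tri(ray(s,*p),ray(d,*q)))
for p in [(321,222),(330,222),(386,201)]: print('wr',onz(s,*p,0.005))
E
```

```text
bush [0.5625 0.2295 0.0656] 0.0050555716759818365
nut [0.6543 0.2787 0.0162] 0.001038954992543722
jarlid [ 0.6344 -0.1278  0.0403] 0.0020755103286122204
nest [ 0.5187 -0.1793  0.0445] 0.0038648172556869868
wr [0.5525 0.0048 0.005 ]
wr [0.537  0.0132 0.005 ]
wr [0.4064 0.0181 0.005 ]
```

View pics/z0.png

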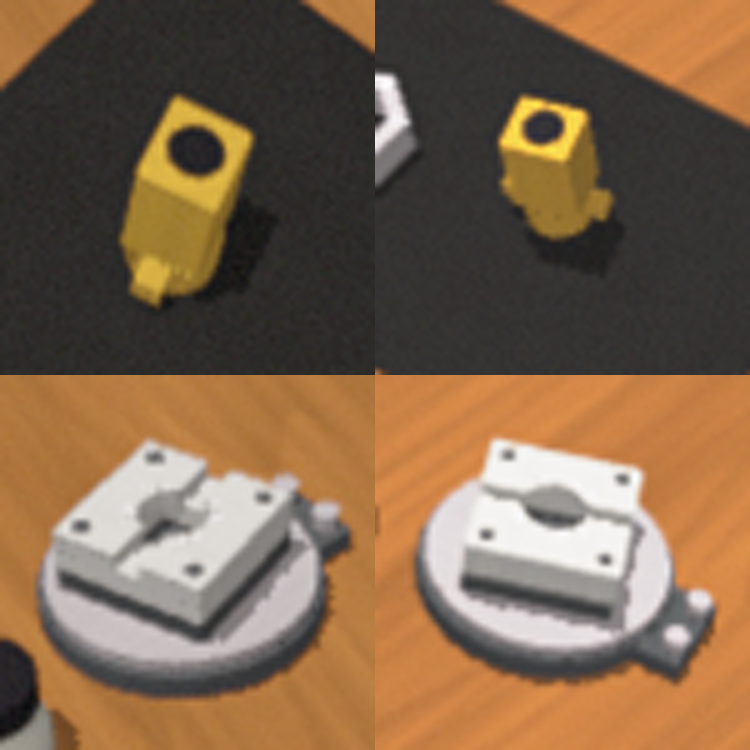

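```bash
python3 - <<'E'
from h import *
np.set_printoptions(precision=4,suppress=True)
s=load('scene0');d=load('side0')
def S(l,x,y,ox=0,oy=0): return [((a-ox)/5+x-.4,(b-oy)/5+y-.4) for a,b in l]
bs=S([(177,95),(253,134),(212,212),(135,170)],350,270)
bd=S([(520,96),(588,110),(570,162),(500,146)],215,220,375,0)
Bs=[onz(s,*p,.068)[:2] for p in bs]; Bd=[onz(d,*p,.068)[:2] for p in bd]
for B in(Bs,Bd):
    B=np.array(B); print(B,'c',B.mean(0),'edges',np.linalg.norm(np.roll(B,-1,0)-B,axis=1),np.degrees([np.arctan2(v[1],v[0]) for v in np.roll(B,-1,0)-B]))
m=lambda l:np.mean(l,0)
print('bush tri',tri(ray(s,*m(bs)),ray(d,*m(bd))))
ns=S([(155,457),(264,497),(194,570),(81,525)],260,120,0,375)
nd=S([(508,455),(622,480),(605,559),(487,534)],360,140,375,375)
for c,l in((s,ns),(d,nd)):
    B=np.array([onz(c,*p,.052)[:2] for p in l]); print(B,'c',B.mean(0),'edges',np.linalg.norm(np.roll(B,-1,0)-B,axis=1),np.degrees([np.arctan2(v[1],v[0]) for v in np.roll(B,-1,0)-B]))
print('nest tri',tri(ray(s,*m(ns)),ray(d,*m(nd))))
for c,p in((s,S([(326,518)],260,120,0,375)[0]),(d,S([(690,618)],360,140,375,375)[0])): print('tab',onz(c,*p,.02))
# lugs
for p in S([(151,272)],350,270): print('lug s',onz(s,*p,.022))
for p in S([(601,205),(508,185)],215,220,375,0): print('lug d',onz(d,*p,.022))
# groove ends
for p in S([(204,464),(226,478)],260,120,0,375)+S([(108,558),(135,572)],260,120,0,375): print('gr s',onz(s,*p,.052))
E
```

```text
[[0.5578 0.2145]
 [0.5455 0.2362]
 [0.5713 0.2511]
 [0.5833 0.2294]] c [0.5645 0.2328] edges [0.0249 0.0297 0.0248 0.0295] [ 119.5213   29.9803  -61.1078 -149.8318]
[[0.5844 0.2297]
 [0.5599 0.2131]
 [0.5446 0.2339]
 [0.5698 0.2504]] c [0.5647 0.2318] edges [0.0296 0.0259 0.0301 0.0253] [-145.7731  126.4199   33.1315  -54.8282]
bush tri (array([0.5645, 0.2324, 0.0678]), np.float64(0.0010533735984228263))
[[ 0.5096 -0.2179]
 [ 0.4797 -0.1686]
 [ 0.5294 -0.1383]
 [ 0.5593 -0.1888]] c [ 0.5195 -0.1784] edges [0.0577 0.0582 0.0587 0.0576] [ 121.2099   31.4349  -59.4145 -149.6117]
[[ 0.561  -0.1903]
 [ 0.5108 -0.2197]
 [ 0.4815 -0.1709]
 [ 0.5311 -0.1408]] c [ 0.5211 -0.1804] edges [0.0582 0.0569 0.058  0.0579] [-149.6872  120.9506   31.3213  -58.8604]
nest tri (array([ 0.5199, -0.1784,  0.0526]), np.float64(0.001704030061161588))
tab [ 0.4425 -0.1777  0.02  ]
tab [ 0.4434 -0.199   0.02  ]
lug s [0.5795 0.2417 0.022 ]
lug d [0.546  0.2229 0.022 ]
lug d [0.5805 0.2463 0.022 ]
gr s [ 0.4923 -0.2028  0.052 ]
gr s [ 0.4883 -0.1888  0.052 ]
gr s [ 0.5583 -0.1628  0.052 ]
gr s [ 0.5521 -0.1489  0.052 ]
```

```bash
cat >> h.py <<'E'
def plan(xyz,yaw_deg):
    """yaw = world direction of tool x, tool down"""
    from scipy.spatial.transform import Rotation as R
    s=sense(); R0=s['ee_rot']; t=np.radians(yaw_deg)
    x=np.array([np.cos(t),np.sin(t),0]); z=np.array([0,0,-1.]); T=np.column_stack([x,np.cross(z,x),z])
    print('t',s['time_s'],'at',s['tcp_pos'].round(4),'yaw',np.degrees(np.arctan2(R0[1,0],R0[0,0])).round(2),'w',round(s['gripper_width'],3),'F',s['wrist_force'].round(1),'j',s['joints'].round(0))
    print('shift',(R0.T@(np.array(xyz)-s['tcp_pos'])).round(4),'rot',R.from_matrix(R0.T@T).as_rotvec().round(4))
E
python3 - <<'E'
from h import *
np.set_printoptions(precision=4,suppress=True)
s=load('scene0');d=load('side0')
for p,q in [((140,32),(453,30)),((167,20),(480,36)),((195,15),(503,46)),((208,28),(487,58)),((177,118),(500,128)),((259,75),(408,92))]: print(tri(ray(s,*p),ray(d,*q)))
plan([.563,-.153,.15],211)
E
```

```text
(array([ 0.7228, -0.6692,  0.167 ]), np.float64(0.003618084750614533))
(array([ 0.6442, -0.6986,  0.172 ]), np.float64(0.00137894379949646))
(array([ 0.5664, -0.704 ,  0.1705]), np.float64(0.0033191640950569652))
(array([ 0.5608, -0.6029,  0.1698]), np.float64(0.004186950232833666))
(array([ 0.642 , -1.2104, -0.4581]), np.float64(0.020603294554916968))
(array([ 0.5644, -0.2364,  0.2134]), np.float64(0.012906959071896795))
t 0.15 at [ 0.1791 -0.5983  0.1854] yaw -163.35 w 1.001 F [-0.4  0.1 -0.6] j [-59.  22.   0.  -0. -68. -15.]
shift [-0.4955  0.3165  0.0359] rot [ 0.0016  0.0001 -0.2504]
```

Emit:
{"method": "jog_arm", "body": {
  "moves": [
    [-1, -0.033, 0.021, 0, 0, 0, -0.02],
    [-1, -0.066, 0.042, 0, 0, 0, -0.045],
    [-1, -0.099, 0.063, 0, 0, 0, -0.07],
    [-1, -0.132, 0.084, 0, 0, 0, -0.095],
    [-1, -0.165, 0.105, 0, 0, 0, -0.12],
    [-1, -0.198, 0.126, 0, 0, 0, -0.145],
    [-1, -0.231, 0.147, 0, 0, 0, -0.17],
    [-1, -0.264, 0.168, 0, 0, 0, -0.195],
    [-1, -0.297, 0.189, 0, 0, 0, -0.22],
    [-1, -0.33, 0.21, 0, 0, 0, -0.25]
  ]
}}

```text
time_s: 0.98
tcp_pos: [0.4359, -0.3011, 0.1862]
ee_rot: [[-0.857, -0.516, -0.0], [-0.516, 0.857, 0.0], [0.0, 0.0, -1.0]]
wrist_force: [1.0, -0.6, 0.1]
gripper_width: 1.004
```

```bash
python3 - <<'E'
from h import *
plan([.563,-.153,.15],211)
E
```

```text
t 0.9833 at [ 0.4359 -0.3011  0.1862] yaw -148.94 w 1.004 F [ 1.  -0.6  0.1] j [-17.  13. -13.  -0. -64. -42.]
shift [-0.1853  0.0613  0.0362] rot [ 0.0002 -0.      0.0011]
```

Emit:
{"method": "jog_arm", "body": {
  "moves": [
    [-1, -0.03, 0.01, 0.005, 0, 0, 0],
    [-1, -0.06, 0.02, 0.01, 0, 0, 0],
    [-1, -0.09, 0.03, 0.017, 0, 0, 0],
    [-1, -0.12, 0.04, 0.024, 0, 0, 0],
    [-1, -0.15, 0.05, 0.03, 0, 0, 0],
    [-1, -0.175, 0.058, 0.034, 0, 0, 0],
    [-1, -0.185, 0.061, 0.036, 0, 0, 0],
    [-1, -0.185, 0.061, 0.036, 0, 0, 0],
    [-1, -0.185, 0.061, 0.036, 0, 0, 0],
    [-1, -0.185, 0.061, 0.036, 0, 0, 0]
  ]
}}

```text
time_s: 1.82
tcp_pos: [0.5617, -0.156, 0.1504]
ee_rot: [[-0.858, -0.514, -0.0], [-0.514, 0.858, -0.0], [0.0, 0.0, -1.0]]
wrist_force: [-0.1, -0.1, -0.2]
gripper_width: 0.999
```

```bash
python3 - <<'E'
from h import *
snap('wrist','w1')
plan([.563,-.153,.15],211)
E
```

```text
t 1.8667 at [ 0.5616 -0.1563  0.1505] yaw -149.08 w 0.997 F [-0.6 -0.1 -0. ] j [  0.  20.  -9.   0. -62. -59.]
shift [-0.0028  0.0021  0.0005] rot [-0.0001 -0.     -0.0015]
```

View pics/w1.png

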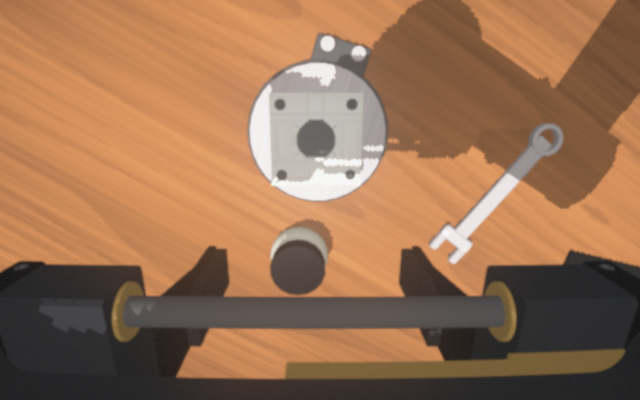

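The wrist view shows the nest with its bore at about (316,139), and screws near (280,104), (352,104), (350,174) and (282,175). The groove runs vertically in the picture. I'll zoom in and measure it.

```bash
python3 - <<'E'
from h import *
c=load('w1'); f=c['frame'][80:200,255:380]
g=cv2.createCLAHE(4,(4,4)).apply(cv2.cvtColor(f,cv2.COLOR_RGB2GRAY))
cv2.imwrite('pics/z1.png',cv2.resize(g,None,fx=5,fy=5,interpolation=cv2.INTER_CUBIC))
gr=cv2.cvtColor(f,cv2.COLOR_RGB2GRAY)
m=(cv2.GaussianBlur(gr,(3,3),0)<125).astype(np.uint8)
n,l,st,ce=cv2.connectedComponentsWithStats(m)
for i in range(1,n):
    if 20<st[i][4]<3000:
        x,y=ce[i]+[255,80]; print(st[i][4],st[i][2:4],(x.round(2),y.round(2)),onz(c,x,y,.052).round(4))
E
```

```text
176 [16 22] (np.float64(374.13), np.float64(86.82)) [ 0.4603 -0.161   0.052 ]
63 [8 9] (np.float64(279.65), np.float64(103.94)) [ 0.5108 -0.2192  0.052 ]
73 [10  9] (np.float64(351.56), np.float64(103.86)) [ 0.4808 -0.1694  0.052 ]
1052 [36 35] (np.float64(315.54), np.float64(138.48)) [ 0.5196 -0.18    0.052 ]
52 [8 8] (np.float64(281.5), np.float64(174.5)) [ 0.5607 -0.1892  0.052 ]
23 [7 4] (np.float64(349.65), np.float64(172.65)) [ 0.5294 -0.1402  0.052 ]
```

View pics/z1.png

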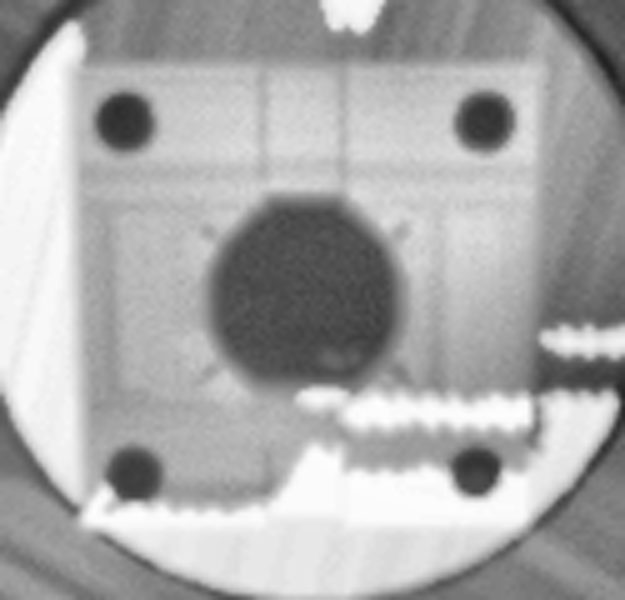

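Three views agree on the nest to within 1.5 mm: bore about (0.5203, -0.1795), groove at 31.1°. Next I'll go to the bushing and look at it from above.

```bash
python3 - <<'E'
from h import *
plan([.607,.258,.15],211)
E
```

```text
t 1.8667 at [ 0.5616 -0.1563  0.1505] yaw -149.08 w 0.997 F [-0.6 -0.1 -0. ] j [  0.  20.  -9.   0. -62. -59.]
shift [-0.2518  0.3321  0.0005] rot [-0.0001 -0.     -0.0015]
```

Emit:
{"method": "jog_arm", "body": {
  "moves": [
    [-1, -0.01, 0.013, 0, 0, 0, 0],
    [-1, -0.032, 0.042, 0, 0, 0, 0],
    [-1, -0.055, 0.072, 0, 0, 0, 0],
    [-1, -0.08, 0.105, 0, 0, 0, 0],
    [-1, -0.105, 0.138, 0, 0, 0, 0],
    [-1, -0.13, 0.171, 0, 0, 0, 0],
    [-1, -0.155, 0.204, 0, 0, 0, 0],
    [-1, -0.18, 0.237, 0, 0, 0, 0],
    [-1, -0.205, 0.27, 0, 0, 0, 0],
    [-1, -0.23, 0.303, 0, 0, 0, 0]
  ]
}}

```text
time_s: 2.7
tcp_pos: [0.6035, 0.2234, 0.1511]
ee_rot: [[-0.858, -0.513, 0.001], [-0.513, 0.858, 0.0], [-0.001, -0.0, -1.0]]
wrist_force: [0.8, -0.6, 0.4]
gripper_width: 1.002
```

Emit:
{"method": "jog_arm", "body": {
  "moves": [
    [-1, -0.012, 0.016, 0, 0, 0, 0],
    [-1, -0.019, 0.025, 0, 0, 0, 0],
    [-1, -0.022, 0.029, 0, 0, 0, 0],
    [-1, -0.022, 0.029, 0, 0, 0, 0],
    [-1, -0.022, 0.029, 0, 0, 0, 0],
    [-1, -0.022, 0.029, 0, 0, 0, 0],
    [-1, -0.022, 0.029, 0, 0, 0, 0],
    [-1, -0.022, 0.029, 0, 0, 0, 0],
    [-1, -0.022, 0.029, 0, 0, 0, 0],
    [-1, -0.022, 0.029, 0, 0, 0, 0]
  ]
}}

```text
time_s: 3.53
tcp_pos: [0.6075, 0.2585, 0.1504]
ee_rot: [[-0.858, -0.514, 0.0], [-0.514, 0.858, 0.0], [-0.0, 0.0, -1.0]]
wrist_force: [-0.0, 0.3, -0.2]
gripper_width: 0.999
```

```bash
python3 - <<'E'
from h import *
c=snap('wrist','w2')
plan([.5645,.2324,.10],211)
f=c['frame'];hsv=cv2.cvtColor(f,cv2.COLOR_RGB2HSV)
cv2.imwrite('pics/z2.png',cv2.resize(cv2.cvtColor(f[60:200,240:400],cv2.COLOR_RGB2BGR),None,fx=5,fy=5,interpolation=cv2.INTER_CUBIC)[:600])
E
```

```text
t 3.5833 at [0.6075 0.2587 0.1504] yaw -149.03 w 1.002 F [ 0.5 -0.1  0.3] j [ 37.  27.   3.  -0. -66. -96.]
shift [ 0.0504 -0.0004  0.0504] rot [ 0.      0.0001 -0.0006]
```

View pics/w2.png

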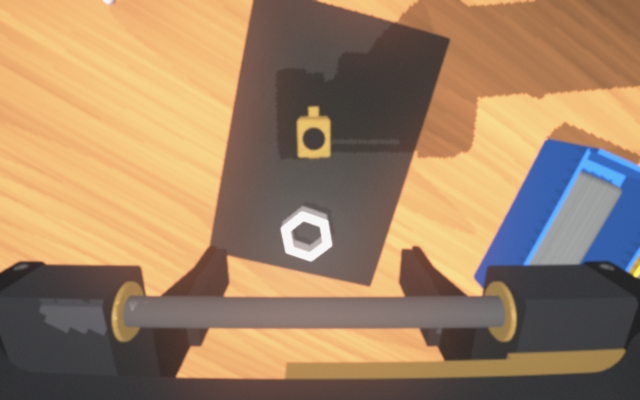

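View pics/z2.png

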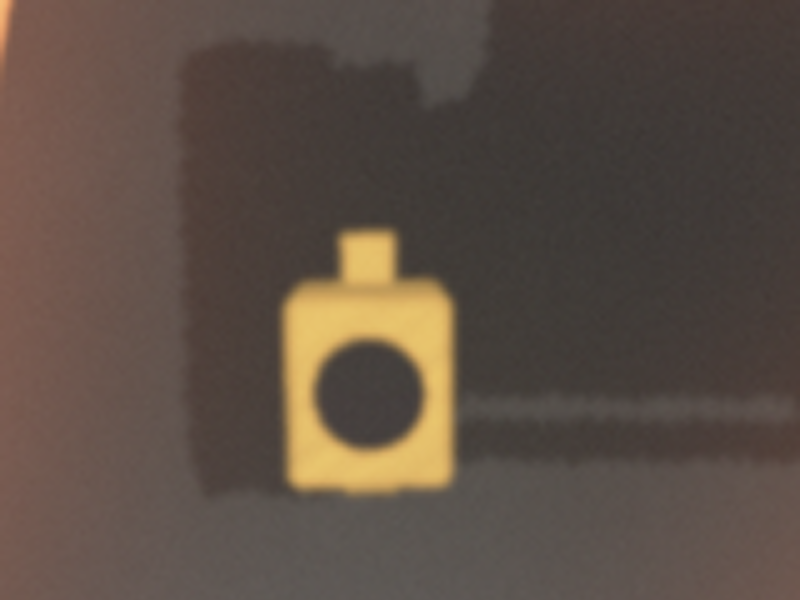

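The wrist view shows the bushing squarely aligned with the tool axes. Its hole centre is at (313.6,138.4), one lug points up in the picture, and the nut is well clear at (306,234).

```bash
python3 - <<'E'
from h import *
c=load('w2'); s=load('scene0');d=load('side0')
f=c['frame'];hsv=cv2.cvtColor(f,cv2.COLOR_RGB2HSV)[80:170,280:350]
m=((hsv[...,1]>90)&(hsv[...,2]>110)).astype(np.uint8); 
cs,_=cv2.findContours(m,cv2.RETR_CCOMP,cv2.CHAIN_APPROX_NONE)
for k in cs:
    if len(k)>20:
        M=cv2.moments(k); x,y=M['m10']/M['m00']+280,M['m01']/M['m00']+80; print(cv2.contourArea(k),x,y,onz(c,x,y,.068), cv2.minAreaRect(k))
for p in [(300,118),(300,155),(329,118),(330,155)]: pass
for y in (112,118,130,145,152): 
    r=m[y-80,:]; i=np.nonzero(r)[0]; print(y,i.min()+280,i.max()+280)
print(tri(ray(c,313.6,138.4),ray(d,250.1+.0,245.0)), tri(ray(c,313.6,138.4),ray(s,389.0-.1,299.9)))
E
```

```text
1485.0 313.2435465768799 134.72749719416385 [0.56248695 0.23057102 0.068     ] ((33.0, 52.0), (52.0, 34.0), 90.0)
362.0 313.47237569060775 138.48756906077347 [0.56489874 0.2322266  0.068     ] ((33.5, 58.5), (21.0, 21.0), 0.0)
112 308 319
118 298 329
130 296 330
145 297 330
152 297 330
(array([0.56361366, 0.23070538, 0.06884835]), np.float64(0.003730655791809957)) (array([0.56436903, 0.23269816, 0.06847167]), np.float64(0.0011667281475593047))
```

Emit:
{"method": "jog_arm", "body": {
  "moves": [
    [-1, 0.01, 0, 0.004, 0, 0, 0],
    [-1, 0.025, 0, 0.01, 0, 0, 0],
    [-1, 0.04, 0, 0.018, 0, 0, 0],
    [-1, 0.048, 0, 0.028, 0, 0, 0],
    [-1, 0.0503, 0, 0.04, 0, 0, 0],
    [-1, 0.0503, 0, 0.05, 0, 0, 0],
    [-1, 0.0503, 0, 0.055, 0, 0, 0],
    [-1, 0.0503, 0, 0.055, 0, 0, 0],
    [-1, 0.0503, 0, 0.055, 0, 0, 0],
    [-1, 0.0503, 0, 0.055, 0, 0, 0]
  ]
}}

```text
time_s: 4.42
tcp_pos: [0.5651, 0.2335, 0.0957]
ee_rot: [[-0.857, -0.515, 0.001], [-0.515, 0.857, 0.0], [-0.001, -0.0, -1.0]]
wrist_force: [-0.7, -0.5, -0.1]
gripper_width: 1.005
```

```bash
python3 - <<'E'
from h import *
plan([.5646,.2323,.031],211)
E
```

```text
t 4.4167 at [0.5651 0.2335 0.0957] yaw -149.0 w 1.005 F [-0.7 -0.5 -0.1] j [ 38.  25.  -9.   0. -56. -97.]
shift [ 0.0011 -0.0008  0.0647] rot [-0.0002  0.0011 -0.    ]
```

Emit:
{"method": "jog_arm", "body": {
  "moves": [
    [-1, 0.001, -0.0008, 0.01, 0, 0, 0],
    [-1, 0.001, -0.0008, 0.022, 0, 0, 0],
    [-1, 0.001, -0.0008, 0.034, 0, 0, 0],
    [-1, 0.001, -0.0008, 0.046, 0, 0, 0],
    [-1, 0.001, -0.0008, 0.056, 0, 0, 0],
    [-1, 0.001, -0.0008, 0.062, 0, 0, 0],
    [-1, 0.001, -0.0008, 0.0645, 0, 0, 0],
    [-1, 0.001, -0.0008, 0.0645, 0, 0, 0],
    [-1, 0.001, -0.0008, 0.0645, 0, 0, 0],
    [-1, 0.001, -0.0008, 0.0645, 0, 0, 0]
  ]
}}

```text
time_s: 5.25
tcp_pos: [0.5644, 0.2322, 0.0315]
ee_rot: [[-0.857, -0.515, 0.001], [-0.515, 0.857, 0.001], [-0.002, -0.0, -1.0]]
wrist_force: [0.1, 0.8, 0.3]
gripper_width: 1.0
```

```bash
python3 - <<'E'
from h import *
plan([.5646,.2323,.031],211)
snap('wrist','w3');snap('scene','s3');
c=load('s3');d=snap('side','d3')
f=lambda c,x,y:cv2.resize(cv2.cvtColor(c['frame'][y:y+100,x:x+100],cv2.COLOR_RGB2BGR),None,fx=4,fy=4)
cv2.imwrite('pics/z3.png',np.hstack([f(c,340,250),f(d,200,190)]))
plan([.5646,.2323,.031],211)
E
```

```text
t 5.25 at [0.5644 0.2322 0.0315] yaw -149.01 w 1.0 F [0.1 0.8 0.3] j [ 38.  29. -13.   0. -48. -97.]
shift [-0.0002 -0.      0.0005] rot [-0.      0.0015 -0.0001]
t 5.4 at [0.5642 0.2321 0.0314] yaw -149.01 w 1.007 F [ 0.  -0.6  0.3] j [ 38.  29. -13.   0. -48. -97.]
shift [-0.0004 -0.      0.0004] rot [ 0.0001  0.0012 -0.0002]
```

View pics/z3.png

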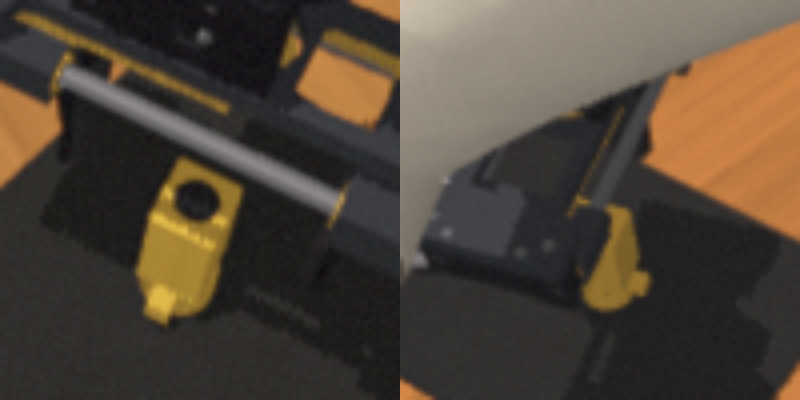

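View pics/w3.png

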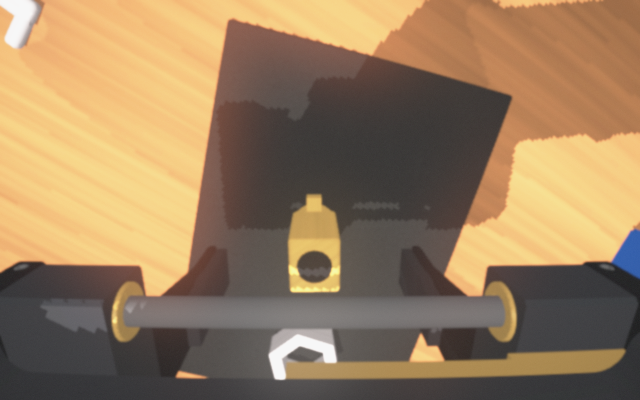

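The bushing, with its hole at (315,266), sits upright and centred between the open fingers. The nut is clear. I'll close the gripper.

Emit:
{"method": "jog_arm", "body": {
  "moves": [
    [-0.5, 0, 0, 0, 0, 0, 0],
    [0, 0, 0, 0, 0, 0, 0],
    [0.3, 0, 0, 0, 0, 0, 0],
    [0.5, 0, 0, 0, 0, 0, 0],
    [1, 0, 0, 0, 0, 0, 0],
    [1, 0, 0, 0, 0, 0, 0],
    [1, 0, 0, 0, 0, 0, 0],
    [1, 0, 0, 0, 0, 0, 0],
    [1, 0, 0, 0, 0, 0, 0],
    [1, 0, 0, 0, 0, 0, 0]
  ]
}}

```text
time_s: 6.23
tcp_pos: [0.5639, 0.2319, 0.0307]
ee_rot: [[-0.857, -0.515, -0.0], [-0.515, 0.857, -0.0], [0.0, -0.0, -1.0]]
wrist_force: [-0.5, 0.3, 0.1]
gripper_width: 0.324
```

Emit:
{"method": "jog_arm", "body": {
  "moves": [
    [1, 0, 0, 0, 0, 0, 0],
    [1, 0, 0, -0.002, 0, 0, 0],
    [1, 0, 0, -0.006, 0, 0, 0],
    [1, 0, 0, -0.012, 0, 0, 0],
    [1, 0, 0, -0.02, 0, 0, 0],
    [1, 0, 0, -0.03, 0, 0, 0],
    [1, 0, 0, -0.045, 0, 0, 0],
    [1, 0, 0, -0.06, 0, 0, 0],
    [1, 0, 0, -0.08, 0, 0, 0],
    [1, 0, 0, -0.1, 0, 0, 0]
  ]
}}

```text
time_s: 7.07
tcp_pos: [0.5637, 0.2317, 0.1324]
ee_rot: [[-0.857, -0.515, 0.0], [-0.515, 0.857, 0.0], [-0.0, 0.0, -1.0]]
wrist_force: [-0.0, 0.2, -2.7]
gripper_width: 0.272
```

```bash
python3 - <<'E'
from h import *
plan([.5646,.2323,.131],211)
snap('wrist','w4')
d=snap('scene','s4')
f=lambda c,x,y:cv2.resize(cv2.cvtColor(c['frame'][y:y+120,x:x+120],cv2.COLOR_RGB2BGR),None,fx=4,fy=4)
cv2.imwrite('pics/z4.png',f(d,330,190))
plan([.5203,-.1795,.15],211)
E
```

```text
t 7.0667 at [0.5637 0.2317 0.1324] yaw -149.02 w 0.272 F [-0.   0.2 -2.7] j [ 38.  23.  -6.  -0. -61. -97.]
shift [-0.0011  0.      0.0014] rot [ 0.      0.0001 -0.0003]
t 7.1667 at [0.5666 0.2333 0.1359] yaw -148.97 w 0.273 F [ 0.9  0.9 -1.7] j [ 38.  23.  -6.   0. -61. -97.]
shift [ 0.2523 -0.3299 -0.0164] rot [-0.0003  0.0098  0.0005]
```

View pics/z4.png

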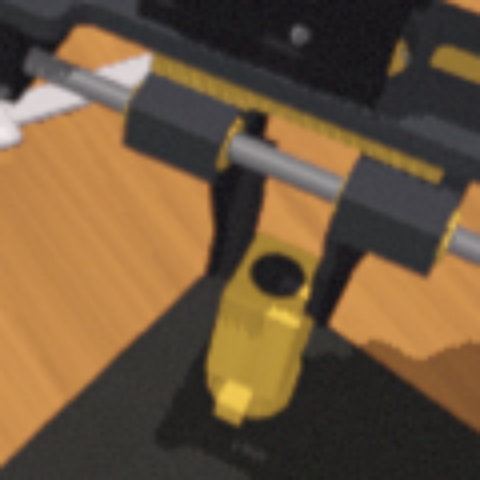

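View pics/w4.png

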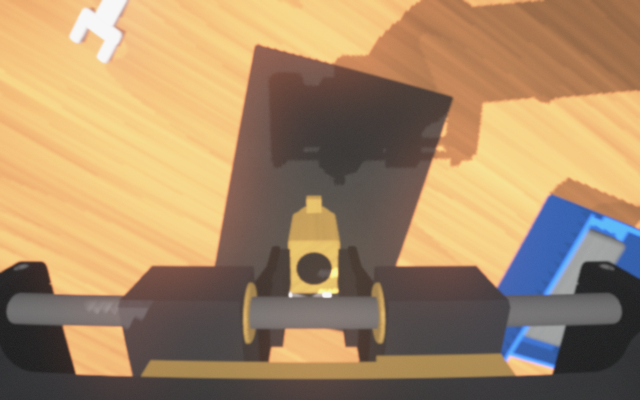

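The bushing is held upright, with its hole at (314,267) and one lug forward at (313,204). Now I'll carry it over to the nest.

Emit:
{"method": "jog_arm", "body": {
  "moves": [
    [1, 0.01, -0.013, -0.005, 0, 0, 0],
    [1, 0.03, -0.039, -0.01, 0, 0, 0],
    [1, 0.053, -0.069, -0.015, 0, 0, 0],
    [1, 0.077, -0.1, -0.018, 0, 0, 0],
    [1, 0.101, -0.132, -0.018, 0, 0, 0],
    [1, 0.125, -0.163, -0.018, 0, 0, 0],
    [1, 0.149, -0.195, -0.018, 0, 0, 0],
    [1, 0.173, -0.226, -0.018, 0, 0, 0],
    [1, 0.197, -0.258, -0.018, 0, 0, 0],
    [1, 0.217, -0.284, -0.018, 0, 0, 0]
  ]
}}

```text
time_s: 8.0
tcp_pos: [0.522, -0.126, 0.1481]
ee_rot: [[-0.858, -0.514, -0.002], [-0.514, 0.858, 0.0], [0.002, 0.001, -1.0]]
wrist_force: [0.4, 0.5, -2.2]
gripper_width: 0.278
```

Emit:
{"method": "jog_arm", "body": {
  "moves": [
    [1, 0.015, -0.02, 0, 0, 0, 0],
    [1, 0.025, -0.033, 0, 0, 0, 0],
    [1, 0.032, -0.042, 0, 0, 0, 0],
    [1, 0.035, -0.046, 0, 0, 0, 0],
    [1, 0.035, -0.046, 0, 0, 0, 0],
    [1, 0.035, -0.046, 0, 0, 0, 0],
    [1, 0.035, -0.046, 0, 0, 0, 0],
    [1, 0.035, -0.046, 0, 0, 0, 0],
    [1, 0.035, -0.046, 0, 0, 0, 0],
    [1, 0.035, -0.046, 0, 0, 0, 0]
  ]
}}

```text
time_s: 8.83
tcp_pos: [0.5179, -0.1801, 0.1488]
ee_rot: [[-0.857, -0.516, 0.0], [-0.516, 0.857, 0.0], [-0.0, 0.0, -1.0]]
wrist_force: [-0.1, -0.0, -1.8]
gripper_width: 0.273
```

```bash
python3 - <<'E'
from h import *
plan([.5203,-.1795,.082],211)
c=snap('wrist','w5')
s=snap('scene','s5');d=snap('side','d5')
f=lambda c,x,y:cv2.resize(cv2.cvtColor(c['frame'][y:y+100,x:x+130],cv2.COLOR_RGB2BGR),None,fx=4,fy=4)[:,:400]
cv2.imwrite('pics/z5.png',np.hstack([f(s,245,80),f(d,345,95)]))
E
```

```text
t 8.8333 at [ 0.5179 -0.1801  0.1488] yaw -148.95 w 0.273 F [-0.1 -0.  -1.8] j [ -2.  16. -14.  -0. -60. -57.]
shift [-0.0024 -0.0007  0.0668] rot [0.     0.0001 0.0008]
```

View pics/z5.png

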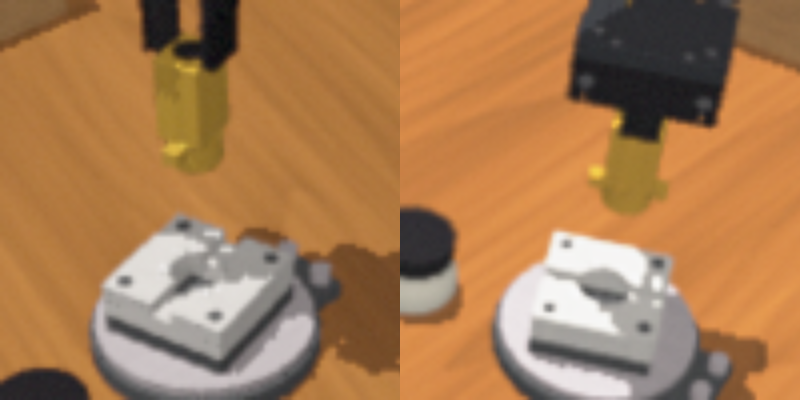

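View pics/w5.png

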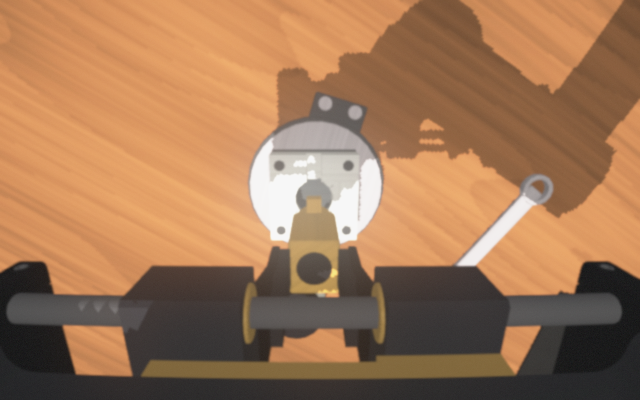

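```bash
python3 - <<'E'
from h import *
c=load('w5'); st=[.5179,-.1801,.1488]
f=c['frame'][225:300,280:350]
cv2.imwrite('pics/z5b.png',cv2.resize(cv2.cvtColor(f,cv2.COLOR_RGB2BGR),None,fx=8,fy=8,interpolation=cv2.INTER_CUBIC))
for n in('w4','w5'):
    g=cv2.cvtColor(load(n)['frame'],cv2.COLOR_RGB2GRAY)[245:293,290:338]
    m=(g<60).astype(np.uint8);k,l,s,ce=cv2.connectedComponentsWithStats(m)
    for i in range(1,k):
        if 100<s[i][4]<2000:
            u,v=ce[i]+[290,245]; c=load(n)
            cam=np.array(c['world_from_camera']); R=np.array([[-.857,-.515,0],[-.515,.857,0],[0,0,-1.]])
            t=np.array([.5179,-.1801,.1488]) if n=='w5' else np.array([.5637,.2317,.1324])
            P=onz(c,u,v,t[2]+.037); print(n,s[i],u,v,P,'tool',R.T@(P-t))
E
```

```text
(no output)
```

View pics/z5b.png

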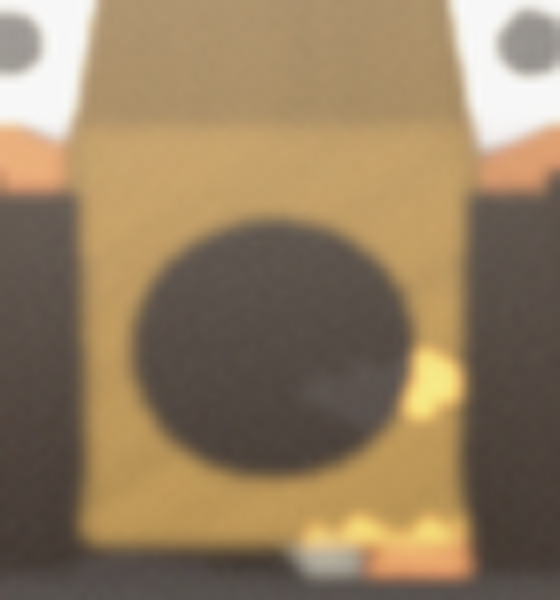

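```bash
python3 - <<'E'
from h import *
c=load('w5'); R=np.array([[-.857,-.515,0],[-.515,.857,0],[0,0,-1.]]);t=np.array([.5179,-.1801,.1488])
P=onz(c,280+273.5/8-.5,225+348.5/8-.5,t[2]+.037); print(P,R.T@(P-t))
# bore in this view for relative comparison
f=c['frame'][140:245,255:375]
cv2.imwrite('pics/z5c.png',cv2.resize(cv2.cvtColor(f,cv2.COLOR_RGB2BGR),None,fx=5,fy=5,interpolation=cv2.INTER_CUBIC))
for u,v in [(279,166),(348,166),(281,230),(346.5,230)]: print(onz(c,u,v,.052))
E
```

```text
[ 0.51926049 -0.17976345  0.1858    ] [-0.00133926 -0.00041223 -0.037     ]
[ 0.51142938 -0.21871628  0.052     ]
[ 0.48139628 -0.16886786  0.052     ]
[ 0.56079732 -0.18883269  0.052     ]
[ 0.53066549 -0.13883432  0.052     ]
```

View pics/z5c.png

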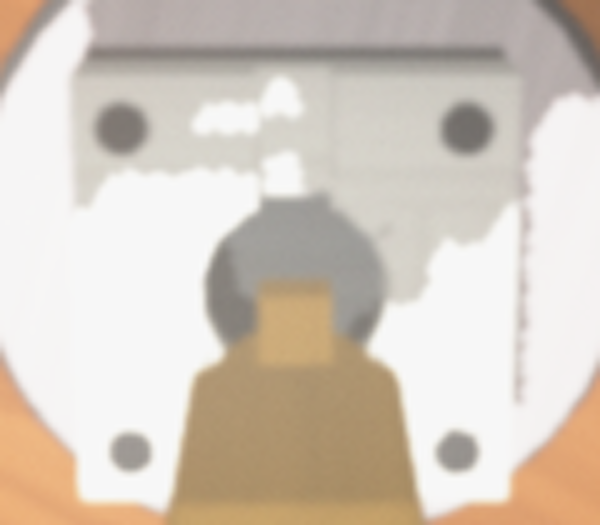

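Emit:
{"method": "jog_arm", "body": {
  "moves": [
    [1, -0.001, -0.0002, 0.008, 0, 0, 0],
    [1, -0.002, -0.0004, 0.018, 0, 0, 0],
    [1, -0.002, -0.0004, 0.03, 0, 0, 0],
    [1, -0.002, -0.0004, 0.042, 0, 0, 0],
    [1, -0.002, -0.0004, 0.052, 0, 0, 0],
    [1, -0.002, -0.0004, 0.06, 0, 0, 0],
    [1, -0.002, -0.0004, 0.064, 0, 0, 0],
    [1, -0.002, -0.0004, 0.066, 0, 0, 0],
    [1, -0.002, -0.0004, 0.066, 0, 0, 0],
    [1, -0.002, -0.0004, 0.066, 0, 0, 0]
  ]
}}

```text
time_s: 9.82
tcp_pos: [0.5201, -0.1802, 0.0832]
ee_rot: [[-0.857, -0.515, 0.001], [-0.515, 0.857, -0.0], [-0.001, -0.001, -1.0]]
wrist_force: [0.3, -1.2, -2.8]
gripper_width: 0.269
```

```bash
python3 - <<'E'
from h import *
plan([.520,-.180,.070],211)
s=snap('scene','s6');d=snap('side','d6');w=snap('wrist','w6')
f=lambda c,x,y:cv2.resize(cv2.cvtColor(c['frame'][y:y+100,x:x+130],cv2.COLOR_RGB2BGR),None,fx=4,fy=4)[:,:400]
cv2.imwrite('pics/z6.png',np.hstack([f(s,245,90),f(d,345,105)]))
f=w['frame'][180:300,255:375]
cv2.imwrite('pics/z6b.png',cv2.resize(cv2.cvtColor(f,cv2.COLOR_RGB2BGR),None,fx=5,fy=5,interpolation=cv2.INTER_CUBIC))
E
```

```text
t 9.8167 at [ 0.5201 -0.1802  0.0832] yaw -149.0 w 0.269 F [ 0.3 -1.2 -2.8] j [ -2.  20. -18.   0. -51. -57.]
shift [0.     0.0002 0.0132] rot [-0.0007  0.0007 -0.0001]
```

View pics/z6.png

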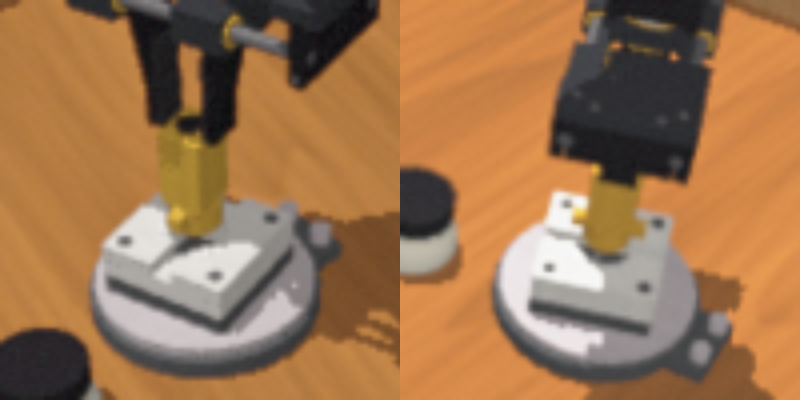

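View pics/z6b.png

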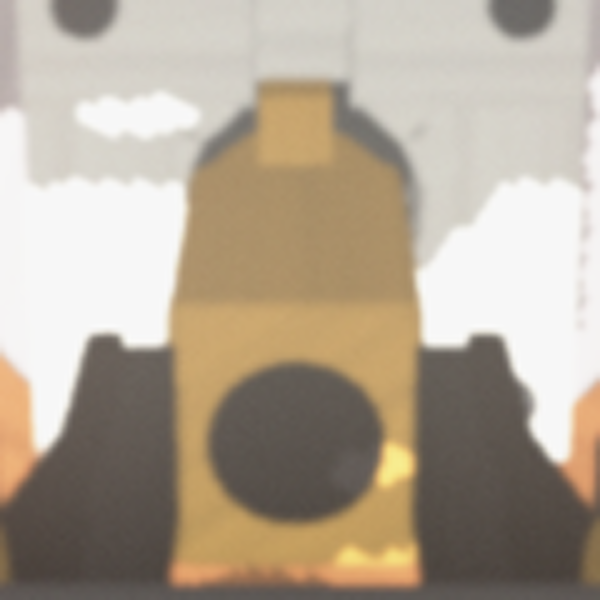

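The lug centre (column 295 in the crop) sits left of the bore and groove centre (302), so I'm about 1 mm off in tool y. I'll correct that and ease down.

Emit:
{"method": "jog_arm", "body": {
  "moves": [
    [1, -0.0002, 0.0005, 0, 0, 0, 0],
    [1, -0.0003, 0.001, 0, 0, 0, 0],
    [1, -0.0003, 0.001, 0.001, 0, 0, 0],
    [1, -0.0003, 0.001, 0.002, 0, 0, 0],
    [1, -0.0003, 0.001, 0.003, 0, 0, 0],
    [1, -0.0003, 0.001, 0.004, 0, 0, 0],
    [1, -0.0003, 0.001, 0.005, 0, 0, 0],
    [1, -0.0003, 0.001, 0.006, 0, 0, 0],
    [1, -0.0003, 0.001, 0.007, 0, 0, 0],
    [1, -0.0003, 0.001, 0.007, 0, 0, 0]
  ]
}}

```text
time_s: 10.8
tcp_pos: [0.5192, -0.1791, 0.0755]
ee_rot: [[-0.857, -0.515, -0.001], [-0.515, 0.857, 0.0], [0.0, 0.0, -1.0]]
wrist_force: [0.3, 1.0, -1.8]
gripper_width: 0.277
```

```bash
python3 - <<'E'
from h import *
plan([.520,-.180,.070],211)
w=snap('wrist','w7')
f=w['frame'][180:300,255:375]
cv2.imwrite('pics/z7b.png',cv2.resize(cv2.cvtColor(f,cv2.COLOR_RGB2BGR),None,fx=5,fy=5,interpolation=cv2.INTER_CUBIC))
E
```

```text
t 10.8 at [ 0.5192 -0.1791  0.0755] yaw -149.01 w 0.277 F [ 0.3  1.  -1.8] j [ -2.  21. -19.  -0. -50. -57.]
shift [-0.0002 -0.0012  0.0054] rot [ 0.0003 -0.0004 -0.0002]
```

View pics/z7b.png

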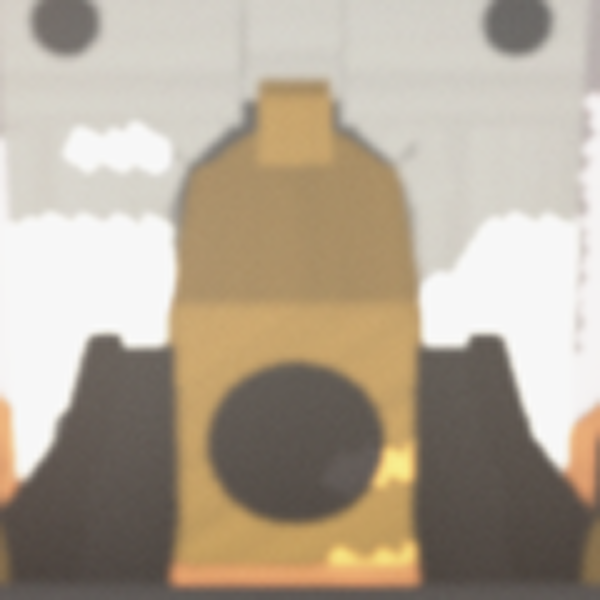

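The lug (column 295) is now centred on the groove (245–345), and the foot has entered the bore with no added force. I'll continue slowly.

Emit:
{"method": "jog_arm", "body": {
  "moves": [
    [1, 0, 0, 0.001, 0, 0, 0],
    [1, 0, 0, 0.002, 0, 0, 0],
    [1, 0, 0, 0.003, 0, 0, 0],
    [1, 0, 0, 0.004, 0, 0, 0],
    [1, 0, 0, 0.005, 0, 0, 0],
    [1, 0, 0, 0.006, 0, 0, 0],
    [1, 0, 0, 0.007, 0, 0, 0],
    [1, 0, 0, 0.008, 0, 0, 0],
    [1, 0, 0, 0.008, 0, 0, 0],
    [1, 0, 0, 0.008, 0, 0, 0]
  ]
}}

```text
time_s: 11.68
tcp_pos: [0.5194, -0.1791, 0.0677]
ee_rot: [[-0.857, -0.515, -0.0], [-0.515, 0.857, -0.0], [0.0, 0.0, -1.0]]
wrist_force: [0.4, -0.6, -2.7]
gripper_width: 0.271
```

```bash
python3 - <<'E'
from h import *
plan([.520,-.180,.061],211)
w=snap('wrist','w8')
f=w['frame'][180:300,255:375]
cv2.imwrite('pics/z8b.png',cv2.resize(cv2.cvtColor(f,cv2.COLOR_RGB2BGR),None,fx=5,fy=5,interpolation=cv2.INTER_CUBIC))
plan([.520,-.180,.061],211)
E
```

```text
t 11.6833 at [ 0.5194 -0.1791  0.0677] yaw -149.01 w 0.271 F [ 0.4 -0.6 -2.7] j [ -2.  21. -19.   0. -49. -57.]
shift [-0.0001 -0.0011  0.0067] rot [ 0.0001 -0.0001 -0.0002]
t 11.7333 at [ 0.5194 -0.1791  0.0677] yaw -149.01 w 0.276 F [ 0.4  0.3 -2. ] j [ -2.  21. -19.   0. -49. -57.]
shift [-0.     -0.0011  0.0067] rot [-0.     -0.     -0.0002]
```

View pics/z8b.png

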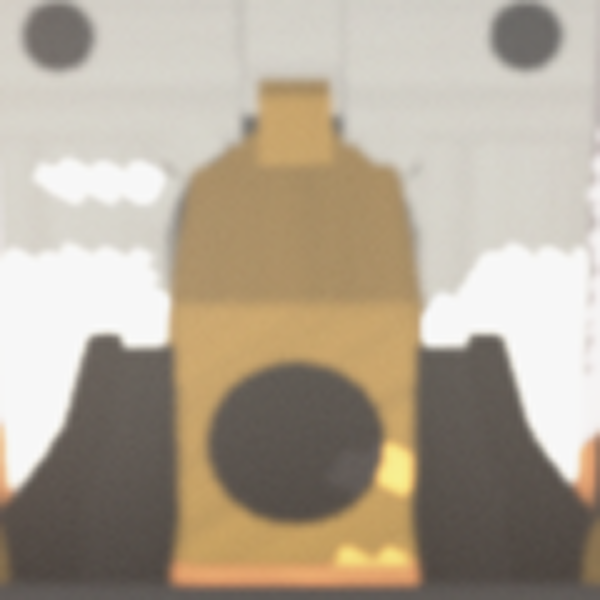

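The lug is centred between the groove walls (245–343) and there is no contact force. TCP is at 0.0677, so the lugs are entering the groove. I'll go down the rest of the way at 1 mm per row or less.

Emit:
{"method": "jog_arm", "body": {
  "moves": [
    [1, 0, 0, 0.001, 0, 0, 0],
    [1, 0, 0, 0.002, 0, 0, 0],
    [1, 0, 0, 0.003, 0, 0, 0],
    [1, 0, 0, 0.0038, 0, 0, 0],
    [1, 0, 0, 0.0045, 0, 0, 0],
    [1, 0, 0, 0.005, 0, 0, 0],
    [1, 0, 0, 0.0055, 0, 0, 0],
    [1, 0, 0, 0.006, 0, 0, 0],
    [1, 0, 0, 0.006, 0, 0, 0],
    [1, 0, 0, 0.006, 0, 0, 0]
  ]
}}

```text
time_s: 12.57
tcp_pos: [0.5194, -0.1791, 0.0617]
ee_rot: [[-0.857, -0.515, -0.0], [-0.515, 0.857, -0.0], [0.0, 0.0, -1.0]]
wrist_force: [0.4, 0.5, -2.1]
gripper_width: 0.277
```

Emit:
{"method": "jog_arm", "body": {
  "moves": [
    [1, 0, 0, 0.0002, 0, 0, 0],
    [1, 0, 0, 0.0004, 0, 0, 0],
    [1, 0, 0, 0.0006, 0, 0, 0],
    [1, 0, 0, 0.0008, 0, 0, 0],
    [1, 0, 0, 0.001, 0, 0, 0],
    [1, 0, 0, 0.001, 0, 0, 0],
    [1, 0, 0, 0.001, 0, 0, 0],
    [1, 0, 0, 0.001, 0, 0, 0],
    [1, 0, 0, 0.001, 0, 0, 0],
    [1, 0, 0, 0.001, 0, 0, 0]
  ]
}}

```text
time_s: 13.4
tcp_pos: [0.5194, -0.1791, 0.0608]
ee_rot: [[-0.857, -0.515, 0.0], [-0.515, 0.857, -0.0], [-0.0, -0.0, -1.0]]
wrist_force: [-0.1, -0.3, -1.2]
gripper_width: 0.274
```

```bash
python3 - <<'E'
from h import *
plan([.520,-.180,.061],211)
s=snap('scene','s9');d=snap('side','d9');w=snap('wrist','w9')
f=lambda c,x,y:cv2.resize(cv2.cvtColor(c['frame'][y:y+100,x:x+130],cv2.COLOR_RGB2BGR),None,fx=4,fy=4)[:,:400]
cv2.imwrite('pics/z9.png',np.hstack([f(s,245,90),f(d,345,105)]))
f=w['frame'][180:300,255:375]
cv2.imwrite('pics/z9b.png',cv2.resize(cv2.cvtColor(f,cv2.COLOR_RGB2BGR),None,fx=5,fy=5,interpolation=cv2.INTER_CUBIC))
plan([.520,-.180,.061],211)
E
```

```text
t 13.4 at [ 0.5194 -0.1791  0.0608] yaw -149.02 w 0.274 F [-0.1 -0.3 -1.2] j [ -2.  22. -20.   0. -48. -57.]
shift [-0.     -0.0011 -0.0002] rot [-0.      0.     -0.0003]
t 13.55 at [ 0.5194 -0.1791  0.0608] yaw -149.01 w 0.272 F [-1.  -0.  -1.8] j [ -2.  22. -20.   0. -48. -57.]
shift [-0.     -0.0011 -0.0002] rot [-0.      0.     -0.0002]
```

View pics/z9.png

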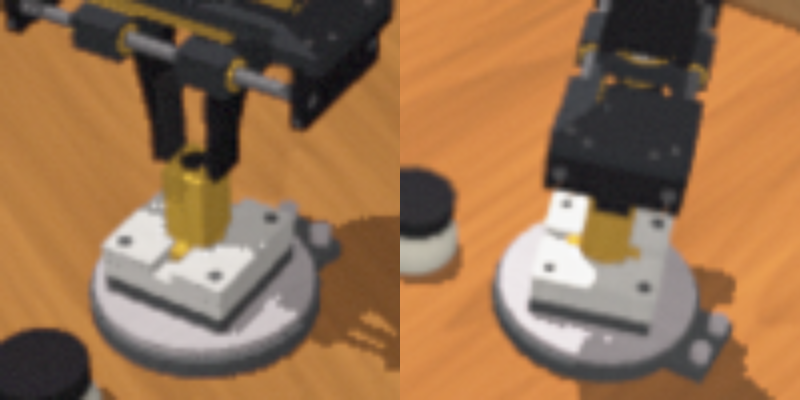

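View pics/z9b.png

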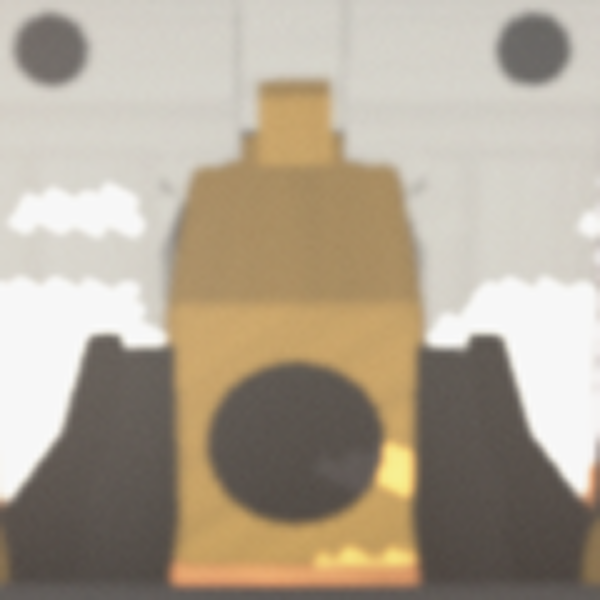

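The lugs are nearly flush in the groove but there is no clear contact yet. I'll press on in fine steps until contact shows.

Emit:
{"method": "jog_arm", "body": {
  "moves": [
    [1, 0, 0, 0.0002, 0, 0, 0],
    [1, 0, 0, 0.0003, 0, 0, 0],
    [1, 0, 0, 0.0004, 0, 0, 0],
    [1, 0, 0, 0.0005, 0, 0, 0],
    [1, 0, 0, 0.0006, 0, 0, 0],
    [1, 0, 0, 0.0006, 0, 0, 0],
    [1, 0, 0, 0.0006, 0, 0, 0],
    [1, 0, 0, 0.0006, 0, 0, 0],
    [1, 0, 0, 0.0006, 0, 0, 0],
    [1, 0, 0, 0.0006, 0, 0, 0]
  ]
}}

```text
time_s: 14.38
tcp_pos: [0.5196, -0.1792, 0.0606]
ee_rot: [[-0.857, -0.515, 0.0], [-0.515, 0.857, -0.0], [-0.0, -0.0, -1.0]]
wrist_force: [-1.3, -0.2, 5.3]
gripper_width: 0.276
```

Contact registered: the force changed by about +7 N and z stopped at 0.0606, which matches the expected home height of 0.061. I'll release and retract straight up.

Emit:
{"method": "jog_arm", "body": {
  "moves": [
    [1, 0, 0, -0.0004, 0, 0, 0],
    [0.3, 0, 0, -0.0004, 0, 0, 0],
    [0, 0, 0, -0.0004, 0, 0, 0],
    [-0.5, 0, 0, -0.0004, 0, 0, 0],
    [-1, 0, 0, -0.0004, 0, 0, 0],
    [-1, 0, 0, -0.0004, 0, 0, 0],
    [-1, 0, 0, -0.0004, 0, 0, 0],
    [-1, 0, 0, -0.0004, 0, 0, 0],
    [-1, 0, 0, -0.0004, 0, 0, 0],
    [-1, 0, 0, -0.0004, 0, 0, 0]
  ]
}}

```text
time_s: 15.22
tcp_pos: [0.5195, -0.1791, 0.0606]
ee_rot: [[-0.857, -0.515, 0.0], [-0.515, 0.857, 0.0], [-0.0, -0.0, -1.0]]
wrist_force: [-0.3, -0.2, 0.6]
gripper_width: 0.875
```

Emit:
{"method": "jog_arm", "body": {
  "moves": [
    [-1, 0, 0, -0.005, 0, 0, 0],
    [-1, 0, 0, -0.015, 0, 0, 0],
    [-1, 0, 0, -0.03, 0, 0, 0],
    [-1, 0, 0, -0.05, 0, 0, 0],
    [-1, 0, 0, -0.07, 0, 0, 0],
    [-1, -0.01, 0, -0.09, 0, 0, 0],
    [-1, -0.03, 0, -0.095, 0, 0, 0],
    [-1, -0.045, 0, -0.095, 0, 0, 0],
    [-1, -0.05, 0, -0.095, 0, 0, 0],
    [-1, -0.05, 0, -0.095, 0, 0, 0]
  ]
}}

```text
time_s: 16.05
tcp_pos: [0.5626, -0.1526, 0.1547]
ee_rot: [[-0.857, -0.516, -0.001], [-0.516, 0.857, 0.0], [0.001, 0.001, -1.0]]
wrist_force: [-0.1, -0.2, -0.1]
gripper_width: 1.0
```

```bash
python3 - <<'E'
from h import *
plan([.520,-.180,.061],211)
s=snap('scene','s10');d=snap('side','d10');w=snap('wrist','w10')
f=lambda c,x,y:cv2.resize(cv2.cvtColor(c['frame'][y:y+100,x:x+130],cv2.COLOR_RGB2BGR),None,fx=4,fy=4)[:,:400]
cv2.imwrite('pics/z10.png',np.hstack([f(s,245,90),f(d,345,105)]))
f=w['frame'][60:180,255:375]
cv2.imwrite('pics/z10b.png',cv2.resize(cv2.cvtColor(f,cv2.COLOR_RGB2BGR),None,fx=5,fy=5,interpolation=cv2.INTER_CUBIC))
E
```

```text
t 16.05 at [ 0.5626 -0.1526  0.1547] yaw -148.96 w 1.0 F [-0.1 -0.2 -0.1] j [  1.  19.  -8.  -0. -62. -60.]
shift [ 0.0505 -0.0017  0.0938] rot [ 0.0011 -0.0011  0.0008]
```

View pics/z10.png

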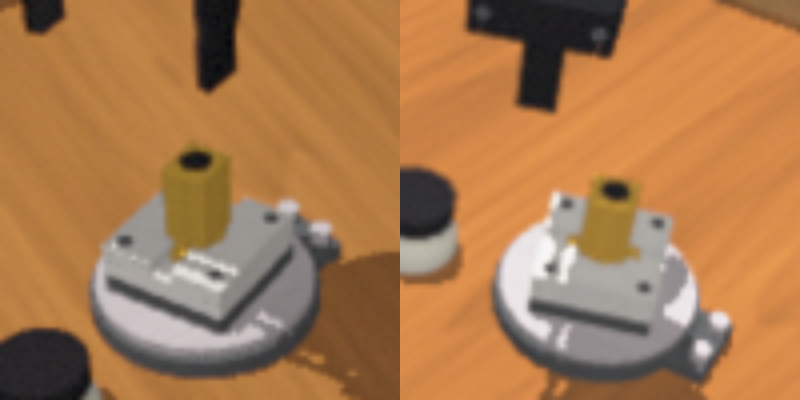

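View pics/z10b.png

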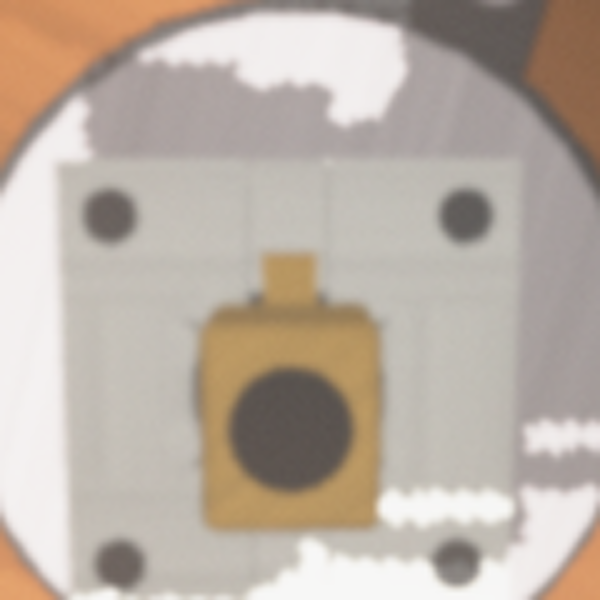

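View pics/s10.png

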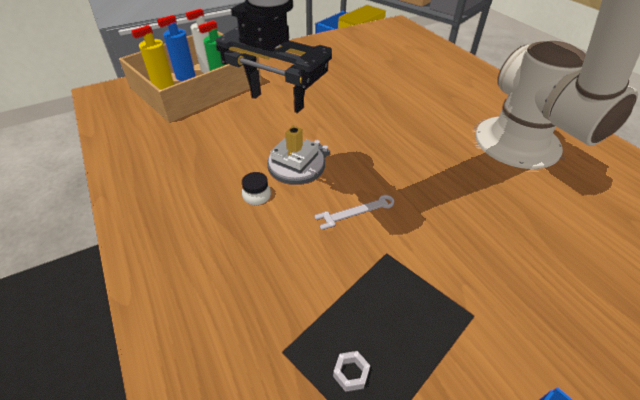

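The bushing stands upright in the nest with its lug centred in the groove. In the scene view the nut (351,371), jar (256,188) and wrench (355,212) are at their original pixels. A last check of the bushing's top height, which should be 0.098, then I'll hand in.

```bash
python3 - <<'E'
from h import *
s=load('s10');d=load('d10');w=load('w10')
S=lambda a,b,ox,oy,k:((a+.5)/k-.5+ox,(b+.5)/k-.5+oy)
ps=S(196,160,245,90,4);pd=S(615,191,345-100,105,4);pw=S(291,430,255,60,5)
for a,b in(((s,ps),(d,pd)),((s,ps),(w,pw)),((d,pd),(w,pw))): print(tri(ray(a[0],*a[1]),ray(b[0],*b[1])))
s0=load('scene0')
df=cv2.absdiff(s['frame'],s0['frame']).max(2)
for n,(x,y) in dict(nut=(351,371),jar=(256,188),wr=(335,217)).items(): print(n,df[y-15:y+15,x-15:x+15].max(),np.median(df[y-15:y+15,x-15:x+15]))
finish_job()
E
```

```text
(array([ 0.51976688, -0.17769967,  0.09919627]), np.float64(0.0013953866333606209))
(array([ 0.5198395 , -0.17848339,  0.09801183]), np.float64(0.0014041906592082859))
(array([ 0.52035728, -0.17886401,  0.09894509]), np.float64(1.5110064417275407e-05))
nut 10 5.0
jar 14 5.0
wr 10 5.0
the job is handed in; nothing more can be done
```

The brass bushing is seated upright and fully home in the nest block, and the job is handed in. It took about 16 s of the 70 s allowed.

**Seating:** I gripped the bushing across its 26 mm flats and carried it over the nest. After a sideways correction of about 1 mm it went down in steps of 1 mm or less. The groove and the bushing were both at about 31°, so no turning or shuffling was needed. The highest contact force read at the end of a move was about 7 N. It stopped at a TCP height of 60.6 mm, against 61 mm expected for home. I then let go and retracted straight up.

**Last checks:**
- **Height:** the bushing's top measured 98.0 to 99.2 mm from three pairs of camera views, against 98 mm for fully home. That spread is within the camera calibration of about 2 mm.
- **Fit:** the lug visible from above lies centred in the groove. I judged the lugs flush from the top height and the stopping height, not from a direct look at the lug tops.
- **Other items:** image patches over the nut, jar and wrench match the first picture apart from noise.
- **Robot:** it touches nothing, with the wrist force near zero.

No check failed. The views disagreed on the nest's position by 1 to 2 mm, which is within calibration, and the close wrist view settled it.

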